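Fit the rectifier and close its guard

TASK

One rectifier valve on the desk is still good: its glass top has a dark silvered coat, while those gone milky white are dead. Fit the good one upright and fully home in the empty brass socket on the power supply chassis, setting it down gently and never letting it drop or topple, then swing both halves of the wire guard shut round it so that their edges meet with no gap. Leave everything else on the desk where it stands.

Things in the scene. Friction and masses are not known exactly. Their poses are not given: they have to be found in the camera images.
- chassis: Power supply chassis: a blue painted steel box 200 mm (x) by 340 mm (y), top 45 mm above the desk, fixed. Origin: centre of its underside on the desk. x points to its back (its front, with switch and posts, faces -x), y to its left. On top: socket and guard (axis at x -20, y +50 mm), transformer, choke and blue capacitor cans 35 mm in diameter at (78, 148) and (78, -55), 105 mm high.
- transformer_top (a point): Centre of the top of the green transformer on the chassis, 88 x 80 mm, 82 mm above the chassis top. A dark choke, 58 x 66 mm and 54 mm high, stands 93 mm in front of it. An obstacle only.
- socket_seat (a point): Centre of the socket's inner floor, where the underside of the valve comes to rest, 4 mm above the chassis top. The brass shell round it is 18 mm deep, 38.5 mm inside, 45 mm outside diameter. Axes as the chassis.
- guard_hinge (a point): Foot of the guard's upright hinge pin (8 mm diameter, 137 mm high), level with the chassis top, 44 mm behind the socket axis (chassis +x). Axes as the chassis. Both halves turn about this line. Shut, they make a slatted wire can of 44 mm radius round the socket axis, 8 to 134 mm above the chassis top, with a slatted flat top, so the valve can go in only while they are open.
- guard_left (a joint): Opening angle (rad) of the guard's left (chassis +y) half: 0 = shut, its edge on the upright plane through hinge and socket axis; 1.45 = wide open to the left. Stiff hinge: about 1 N at the tab moves it, and it stays where left. Push the tab from either side with closed fingers. At 1.1 rad or more on both sides, fingers in line with chassis y fit between the halves beside the valve.
- guard_right (a joint): The same for the right (chassis -y) half: 0 = shut, up to 1.45 rad = swung wide open to the right.
- guard_left_tab (a point): Middle of the inner (meeting) face of the left half's red tab, on its free edge 101 mm from the hinge line, 115 mm above the chassis top. The tab is 26 mm long away from the hinge, 30 mm high (100 to 130 mm above the chassis top) and 8 mm thick outwards from this face. Axes turn with the half: -x from the hinge along the tab, y left. Shut, both tabs meet, 16 mm thick, and can be pinched together.
- guard_right_tab (a point): The same point of the right half's tab: its inner (meeting) face; the tab is 8 mm thick on its outer, -y side.
- valve_good: The good rectifier valve: clear glass, dark silvered top, black base with a brass band. 115 mm tall; base 35 mm diameter, 30 mm high, foot tapered to 29 mm over its lowest 4 mm; bulb 44 mm diameter and straight from 44 to 97 mm above its underside, domed above. 90 to 140 g. Stands loose on the desk. Origin: centre of its flat underside, z up. Round: its turn about z does not matter.
- valve_dead1: Spent rectifier valve: same shape and size as valve_good (115 mm tall, bulb 44 mm diameter) but the top of its glass has turned milky white. Stands loose on the desk. Origin: centre of its underside, z up. Leave it alone.
- valve_dead2: Spent rectifier valve: same shape and size as valve_good (115 mm tall, bulb 44 mm diameter) but the top of its glass has turned milky white. Stands loose on the desk. Origin: centre of its underside, z up. Leave it alone.
- morse_key: Morse key with a black base 112 x 66 x 18 mm and brass lever, 46 mm high in all. Origin: centre of its underside. Leave it alone.
- crystal_holder: Copper crystal holder, 30 x 22 x 34 mm with two thin pins on top. Origin: centre of its underside. Leave it alone.
- mug: Blue mug, 80 mm diameter, 90 mm high. Origin: centre of its underside. Leave it alone.
- screwdriver: Red-handled screwdriver, about 200 mm long, lying on the desk along its x. Leave it alone.
- multimeter: Yellow multimeter lying flat, 150 x 78 x 36 mm. Origin: centre of its underside. Leave it alone.
- screw_jar: Amber jar, 56 mm diameter, 70 mm high. Origin: centre of its underside. Leave it alone.

How it is judged:
By the outcome, as a careful person would: the job done as asked, in the order asked, and still so for the second after the job is handed in, with the robot touching nothing.
It also fails if it takes over 72 s, if anything falls off the work surface, if the arm or the gripper's body presses on something with over 40 N, if the wrist force passes 120 N, or if a joint passes its speed limit or range.

ROBOT

A 6-joint arm with a two-finger parallel gripper is mounted at the origin on the work surface. World frame = base frame: x ahead of the robot, y to its left, z up, the work surface at z = 0. Lengths are in m, angles in rad, forces in N, time in s.
With the tool pointing down it reaches from about 0.275 to 0.75 m from the base axis. Payload 10.2 kg.
Tool frame: the origin (TCP) lies midway between the tips of the shut fingers; the grasp point (between the pads) lies 19 mm behind it (env.hold_point_z is the distance from the TCP to the grasp point, in m); z points along the fingers, y is the line along which they close (so a half turn about z gives the same grasp; the last joint's range is limited). The gripper opens to 85 mm and grips with 20 to 120 N. Pads are 22 mm wide; open, the fingers measure 114 mm over their backs; the gripper's body (76 mm by 85 mm) begins 54 mm behind the grasp point. The pads swing forward as they close: fully open they stand 13 mm farther back than shut.
Start: joints at [-0.223, 0.313, 1.498, -0, 1.331, -0.223], TCP at [0.525, -0, 0.231] pointing down, gripper open.
Joint ranges: [-2.94, 2.94], [-0.97, 2.17], [0.19, 2.56], [-1.23, 4.37], [0.02, 3.11], [-2.88, 2.88]. Speed limits (rad/s): [2.39, 2.39, 3.01, 3.14, 3.14, 3.14].

INTERFACE

Orientations are given as a unit quaternion [x, y, z, w].
In Python, from bench import env, kinematics, monitor, eyes, job gives the robot as it stands. The module is installed in compiled form; this text tells all that it offers. Calls block until the motion is done:
- env.reach(position, orientation): joint-space move of the TCP to a pose.
- env.movel(position, velocity=0.15, frame=None, guard=None): straight line of the TCP; frame=None keeps the orientation; velocity is the mean speed in m/s. With guard (N) it stops when the force on the tool has changed by that much, and returns True; else False.
- env.set_joints(angles): joint-space move.
- env.release() and env.close_gripper(effort=None): open the fingers fully, or close them until they stop; effort is the grip in N (None keeps the last).
- env.hold(seconds).
- kinematics.ik(position, orientation): joint angles nearest the present ones, or None.
- monitor.sense(): the state.
- eyes.grab_frame(name): name is "scene" or "side" or "wrist"; returns a dict with "frame" (400x640x3 uint8, red, green, blue), "mtx" (3x3 intrinsics, pixels), "k1" (the pictures are not rectified: a ray, as slopes to the right and down, at radius r is drawn at 1 + k1 r^2 times it, then the intrinsics apply), "view" (4x4, takes a point from world to camera coordinates). Camera axes: x right, y down, z forward; pixel columns grow to the right and rows downward; lengths in m; the calibration is good to about 2 mm. A picture is of the moment at which its call begins. There is no depth.
A pose or a line that the arm cannot do raises env.MotionError and nothing moves.
- job.hand_in(): hands the job in; it is judged then, once.
The state is a dict: "clock": time; "joints": joint angles; "qvel": joint speeds; "joint_efforts": joint torques, N m; "position": TCP position; "ee_rot": TCP orientation; "contact_force": force on the tool from outside, world axes, zero at the start; "ft_torque": the same for the moment, N m; "finger_gap": opening from 0.0 (shut) to 1.0 (fully open); "gripper_force": force on a finger pad.
Only numpy, scipy, OpenCV 4.12 (cv2) and the standard library are available. Lean on these libraries where they do the work, as an engineer would, in place of code of your own. Each camera call takes 0.05 s, during which the arm holds its last target. There are 200 camera calls.

## Working session

There is one attempt and no reset: what is moved stays moved. The work goes in short steps, each a Python script; the robot and the scene stay as the last script left them, time stands still between calls to the robot, and variables do not carry over. Pictures are saved under pics/ and viewed, at most 10 in all, crops included, and the job is handed in when it is done.

```bash
mkdir -p pics; cat > h.py <<'E'
import numpy as np, cv2
from bench import env, kinematics, monitor, eyes, job
def snap(n,out):
    f=eyes.grab_frame(n); cv2.imwrite(f'pics/{out}.png',f['frame'][:,:,::-1])
    np.savez(f'pics/{out}.npz',**{k:f[k] for k in('mtx','k1','view')}); return f
def load(out): return np.load(f'pics/{out}.npz')
def proj(c,P):
    P=np.atleast_2d(P); V=c['view']; q=P@V[:3,:3].T+V[:3,3]; s=q[:,:2]/q[:,2:]
    s=s*(1+float(c['k1'])*(s**2).sum(1,keepdims=True)); m=c['mtx']
    return s@m[:2,:2].T+m[:2,2]
def ray(c,uv):
    m=c['mtx']; d=(np.array(uv,float)-m[:2,2])/[m[0,0],m[1,1]]; s=d.copy()
    for _ in range(30): s=d/(1+float(c['k1'])*(s@s))
    V=c['view']; R=V[:3,:3]; return -R.T@V[:3,3], R.T@np.array([s[0],s[1],1])
def atz(c,uv,z):
    o,d=ray(c,uv); return o+d*(z-o[2])/d[2]
E
python3 - <<'E'
from h import *
for n in('scene','side','wrist'):
    f=snap(n,n+'0'); print(n,f['mtx'].round(1).tolist(),f['k1'],f['view'].round(3).tolist())
a=[cv2.imread(f'pics/{n}0.png') for n in('scene','side','wrist')]
print(monitor.sense())
E
```

```text
scene [[440.0, 0.0, 318.1], [0.0, 440.0, 201.2], [0.0, 0.0, 1.0]] -0.045933207358393915 [[-0.485, 0.875, -0.01, 0.231], [0.596, 0.322, -0.735, -0.23], [-0.64, -0.362, -0.678, 1.5], [0.0, 0.0, 0.0, 1.0]]
side [[390.0, 0.0, 320.0], [0.0, 390.0, 204.3], [0.0, 0.0, 1.0]] -0.08987343472911359 [[0.954, -0.3, -0.008, -0.498], [-0.235, -0.729, -0.644, 0.222], [0.187, 0.616, -0.765, 1.012], [0.0, 0.0, 0.0, 1.0]]
wrist [[342.1, 0.0, 321.9], [0.0, 342.1, 198.7], [0.0, 0.0, 1.0]] 0.011578832077140534 [[1.0, -0.0, -0.001, -0.525], [0.0, -0.947, 0.322, -0.042], [-0.002, -0.322, -0.947, 0.383], [0.0, 0.0, 0.0, 1.0]]
{'clock': 0.15, 'joints': array([-2.23373659e-01,  3.13327702e-01,  1.49822455e+00, -1.13810163e-05,
        1.33095354e+00, -2.23427445e-01]), 'qvel': array([-8.51825020e-04, -1.20834668e-03, -4.30639285e-03, -7.19172509e-05,
        9.19741111e-04, -1.97480435e-04]), 'joint_efforts': array([ 1.79854873e-03, -4.12368500e+01, -2.59796566e+01, -1.57318855e-04,
        3.17765021e-03, -3.62555340e-05]), 'position': array([5.24830863e-01, 3.71909521e-05, 2.30877653e-01]), 'ee_rot': array([ 7.07086733e-01,  7.07126681e-01, -2.47973258e-04, -3.83401469e-04]), 'contact_force': array([ 4.99417638e-02, -8.20250091e-04, -8.61307344e-01]), 'ft_torque': array([-0.01310633,  0.00220622,  0.07205816]), 'gripper_force': 0.0, 'finger_gap': 0.9958471507859441}
```

View pics/scene0.png

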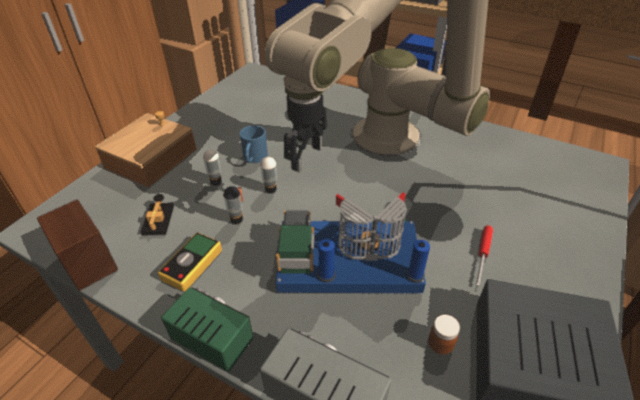

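View pics/side0.png

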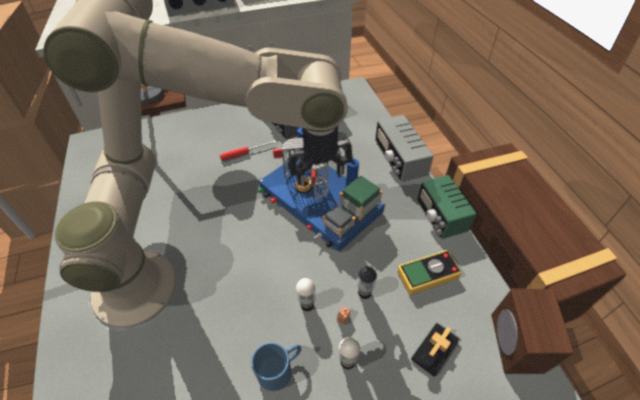

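The scene view shows the good valve (dark top) at about (233,205), the dead ones at (212,168) and (268,175). The guard stands open with its tabs near (340,199) and (403,197). In the side view the good valve is at (366,281). I'll enlarge these.

```bash
python3 - <<'E'
from h import *
s=cv2.imread('pics/scene0.png');d=cv2.imread('pics/side0.png');w=cv2.imread('pics/wrist0.png')
def crop(i,x,y,W,H,k):
    o=cv2.resize(i[y:y+H,x:x+W],None,fx=k,fy=k,interpolation=cv2.INTER_CUBIC)
    for t in range((-x)%20,W,20): cv2.putText(o,str(x+t),(t*k,8),0,.3,(0,255,255),1); cv2.line(o,(t*k,8),(t*k,14),(0,255,255),1)
    for t in range((-y)%20,H,20): cv2.putText(o,str(y+t),(0,t*k+3),0,.3,(0,255,255),1); cv2.line(o,(20,t*k),(26,t*k),(0,255,255),1)
    return o
cv2.imwrite('pics/a.png',crop(s,265,180,180,120,4))
L=crop(s,190,140,100,100,4); R=crop(d,280,250,100,100,4)
cv2.imwrite('pics/b.png',np.hstack([L,R]))
E
```

```text
(no output)
```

View pics/a.png

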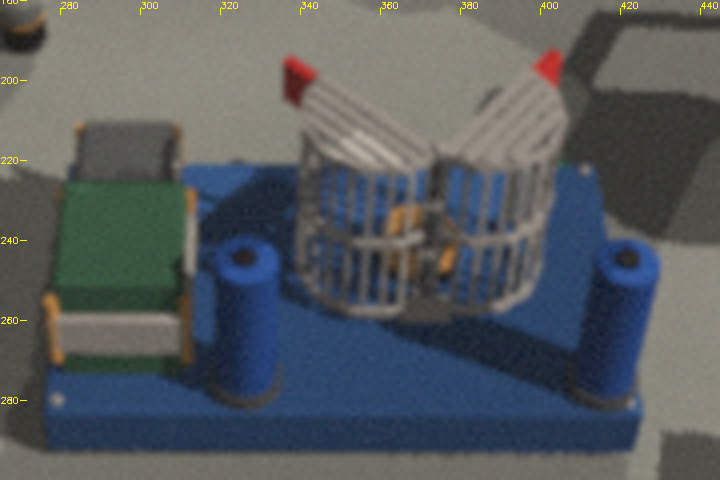

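View pics/b.png

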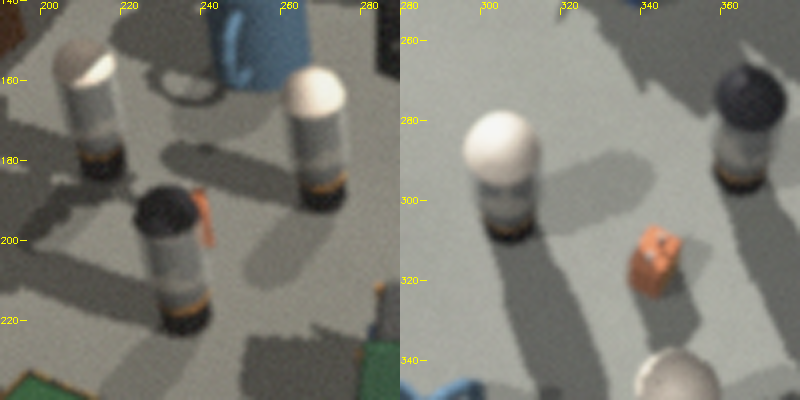

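View pics/wrist0.png

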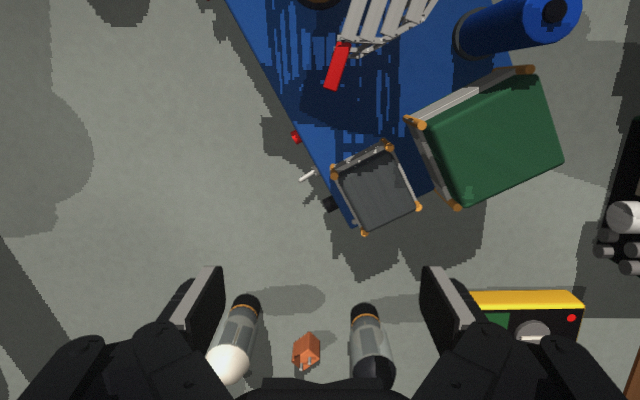

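The pictures show the chassis yawed about 30°, with both guard halves open. I read the good valve's base at scene (237,223.5) and side (365,298), and the wrist view also shows it at (365,330). Next I fit the poses.

```bash
cat > fit.py <<'E'
from h import *
from scipy.optimize import least_squares
S,D,W=load('scene0'),load('side0'),load('wrist0')
def C(p,P):
    c,s=np.cos(p[2]),np.sin(p[2]); P=np.atleast_2d(np.array(P,float)); o=P.copy()
    o[:,0]=p[0]+c*P[:,0]-s*P[:,1]; o[:,1]=p[1]+s*P[:,0]+c*P[:,1]; return o
obs=[(S,(.1,.17,0),(423,292.5)),(S,(.1,-.17,0),(276.8,292.5)),(S,(.1,-.17,.045),(276.5,283.7)),(S,(.1,.17,.045),(424.5,283.5)),
 (S,(-.1,.17,.045),(415.7,221)),(S,(.078,-.055,.15),(326,244.5)),(S,(.078,.148,.15),(422,244.5)),(W,(.078,-.055,.15),(557,12))]
def res(p):
    r=[proj(c,C(p,P))[0]-uv for c,P,uv in obs]; 
    return np.ravel(r)
r=least_squares(res,[.6,.1,.5],loss='soft_l1'); ch=r.x
if __name__=='__main__':
    print('chassis',ch); print(res(ch).round(1).reshape(-1,2).tolist())
    # front edge check
    for uv in((228,0),(300,130)): 
        q=atz(W,uv,.045)-[ch[0],ch[1],0]; print('front x',q[0]*np.cos(ch[2])+q[1]*np.sin(ch[2]))
def valve(feat,x0):
    t=np.linspace(0,2*np.pi,60)
    prof=[(.0145,0),(.0175,.004),(.0175,.03)]+[(.022,.044),(.022,.097)]+[(.022*np.cos(a),.097+.018*np.sin(a)) for a in np.linspace(.2,1.5,6)]
    def pts(c,p,z0,z1): return proj(c,np.array([(p[0]+R*np.cos(a),p[1]+R*np.sin(a),z) for R,z in prof if z0<=z<=z1 for a in t]))
    def f(p):
        o=[]
        for c,k,z0,z1,v in feat:
            q=pts(c,p,z0,z1); o.append({'u':(q[:,0].min()+q[:,0].max())/2,'b':q[:,1].max(),'t':q[:,1].min()}[k]-v)
        return np.array(o)
    r=least_squares(f,x0,loss='soft_l1'); return r.x,f(r.x)
g,e=valve([(S,'u',0,.02,236.75),(S,'b',0,.02,223.6),(S,'u',.097,.2,231.7),(S,'t',.097,.2,186.2),
 (D,'u',0,.02,365.0),(D,'b',0,.02,298.2),(D,'u',.097,.2,367.5),(D,'t',.097,.2,266)],[.5,-.15])
d2,e2=valve([(S,'u',0,.02,271),(S,'b',0,.02,193),(S,'u',.097,.2,268.7),(S,'t',.097,.2,157),
 (D,'u',0,.02,307),(D,'b',0,.02,311),(D,'u',.097,.2,305),(D,'t',.097,.2,277.5)],[.4,-.15])
def hp(th,side,r=.101,t=.004,z=.160):
    # side +1 left, -1 right; hinge at chassis(.024,.05)
    # opening moves away from -x direction toward side
    c,s=np.cos(th),np.sin(th)
    ax=np.array([-c,side*s]); out=np.array([s,side*c])
    return C(ch,[[.024+ax[0]*r+out[0]*t,.05+ax[1]*r+out[1]*t,z]])[0]
# seen tabs extend r from 101-13.. centre assumed 101
def ang(obs,side):
    r=least_squares(lambda q:np.ravel([proj(c,hp(q[0],side))[0]-uv for c,uv in obs]),[1.2]); return r.x[0],r.fun
if __name__=='__main__':
    print('good',g,e.round(1)); print('dead',d2,e2.round(1))
    cr=atz(D,(345,321),0); print('crystal',cr)
    print('R',ang([(S,(339.5,200)),(W,(337,66))],-1)); print('L',ang([(S,(402,197))],1))
    print('socket',C(ch,[-.02,.05,.049]),'hinge',C(ch,[.024,.05,.045]))
E
python3 fit.py
```

```text
chassis [0.56610384 0.13292598 0.4932787 ]
[[-0.5, 3.0], [-1.1, 2.5], [-2.4, -0.5], [1.0, 0.2], [-3.0, -0.6], [-0.7, 0.4], [-0.7, 0.6], [-1.3, -0.9]]
front x -0.0990626735869528
front x -0.09885748741661336
good [ 0.58000749 -0.19666156] [-0.2  0.5 -0.1 -0.1 -0.6  0.6  0.1 -0.5]
dead [ 0.42948401 -0.18293159] [ 0.2  0.2 -0.2 -0.3 -0.3 -0.2  0.3  0.1]
crystal [ 0.50723066 -0.25252054  0.        ]
R (np.float64(0.7391478286673567), array([ 0.58092885,  1.16613211, -0.07529941,  0.10634258]))
L (np.float64(0.6979122026432826), array([-1.88443606,  3.40420148]))
socket [[0.52481233 0.16749491 0.049     ]] hinge [[0.56356687 0.18832963 0.045     ]]
```

```bash
cat >> h.py <<'E'
from scipy.spatial.transform import Rotation as Rn
def down(psi):
    y=np.array([np.cos(psi),np.sin(psi),0]); z=np.array([0,0,-1.]); x=np.cross(y,z)
    return Rn.from_matrix(np.stack([x,y,z],1)).as_quat()
def st(t=''):
    s=monitor.sense(); print(t,'t',round(s['clock'],2),s['position'].round(4),'F',s['contact_force'].round(1),'gap',round(s['finger_gap'],3),'gf',round(float(s['gripper_force']),1)); return s
E
python3 - <<'E'
from fit import *
for psi in(ch[2]+np.pi/2,ch[2]-np.pi/2):
    for p in([.525,.167,.116],[.525,.167,.3],[.58,-.197,.066]):
        q=kinematics.ik(p,down(psi)); print(round(psi,2),None if q is None else np.round(q,2))
psi=ch[2]-np.pi/2
q=down(psi)
env.close_gripper(); 
def P(th,s,off,z=.150): return hp(th,s,r=.099,t=off,z=z)
env.reach(C(ch,[-.06,.05,.20])[0],q)
env.movel(C(ch,[-.06,.05,.15])[0]); st('in')
for s in(1,-1):
    for th in(.75,.95,1.13,1.3): env.movel(P(th,s,-.013),velocity=.2)
    st('push%d'%s)
    env.movel(P(1.1,s,-.03),velocity=.2)
env.movel(C(ch,[-.06,.05,.15])[0],velocity=.2)
env.reach(C(ch,[-.06,.05,.30])[0],q)
snap('wrist','w1'); snap('scene','s1'); st('end')
E
```

```text
2.06 [ 0.1   0.48  1.57 -0.    1.09 -1.97]
2.06 [ 0.1   0.33  1.29 -0.    1.52 -1.97]
2.06 [-0.52  0.67  1.4  -0.    1.07 -2.58]
-1.08 [ 0.1   0.48  1.57 -0.    1.09  1.17]
-1.08 [ 0.1   0.33  1.29 -0.    1.52  1.17]
-1.08 [-0.52  0.67  1.4  -0.    1.07  0.56]
in t 2.63 [0.49   0.1483 0.1506] F [-0.8 -0.5 -0. ] gap -0.001 gf 0.0
push1 t 3.83 [0.4855 0.2503 0.1498] F [ 0.3 -0.8  0.1] gap -0.004 gf 0.0
push-1 t 5.72 [0.5721 0.0892 0.1498] F [-1.2  0.2 -0.4] gap 0.0 gf 0.0
end t 7.33 [0.4896 0.1481 0.2985] F [ 0.4 -0.  -0.9] gap -0.003 gf 0.0
```

View pics/w1.png

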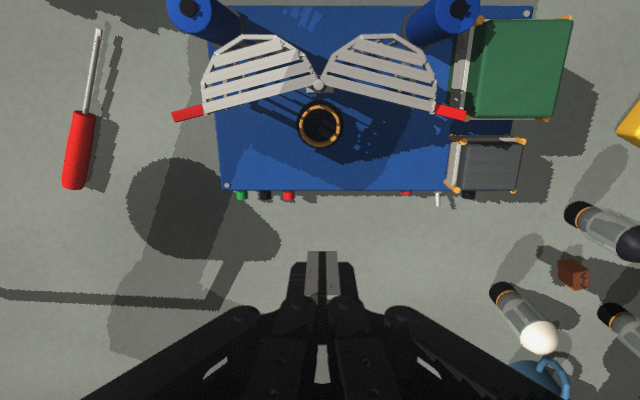

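The wrist view shows both halves open at about 1.3 rad. The socket rim is centred near (319,125), the hinge pin top is at (319,84), and the tabs are at (187,115) and (451,112). I'll refine the chassis pose from this.

```bash
python3 - <<'E'
from fit import *
W1=load('w1'); im=cv2.imread('pics/w1.png').astype(int)
sub=im[95:160,285:355]; m=((sub[:,:,2]-sub[:,:,0])>40).astype(np.uint8)
h=cv2.convexHull(cv2.findNonZero(m)); e=cv2.fitEllipse(h); (ex,ey)=e[0][0]+285,e[0][1]+95; print('ellipse',ex,ey,e[1])
for z in(.063,.067): print('socket',z,atz(W1,(ex,ey),z), 'outer dia', np.linalg.norm(atz(W1,(ex-e[1][1]/2,ey),z)-atz(W1,(ex+e[1][1]/2,ey),z)))
print('model px rim',proj(W1,C(ch,[-.02,.05,.065])),'pin',proj(W1,C(ch,[.024,.05,.182])),'corners',proj(W1,C(ch,[[-.1,.17,.045],[.1,.17,.045],[.1,-.17,.045]])).round(1).tolist())
obs+=[(W1,(-.1,.17,.045),(221,189)),(W1,(-.02,.05,.065),(ex,ey)),(W1,(.024,.05,.182),(319,84)),(W1,(.1,.17,.045),(206,8))]
r2=least_squares(res,ch,loss='soft_l1').x; print('refit',r2,res(r2).round(1).reshape(-1,2)[-5:].tolist()); print(C(r2,[-.02,.05,.0]))
for s,uv in((1,(187,115)),(-1,(451,112))): print(s,ang([(W1,uv)],s))
# valve in wrist: predicted vs seen base
print('good pred base', proj(W1,[*g,0]))
E
```

```text
ellipse 319.3052673339844 125.56224822998047 (40.7927360534668, 41.5621337890625)
socket 0.063 [0.52225665 0.16809777 0.063     ] outer dia 0.04554357298378607
socket 0.067 [0.52269295 0.16829325 0.067     ] outer dia 0.04506522618678267
model px rim [[320.88277531 123.9470191 ]] pin [[320.12061911  80.85544558]] corners [[222.7, 188.9], [203.7, 2.6], [536.0, 1.3]]
refit [0.56402701 0.13290708 0.49077184] [[-5.1, -0.4], [0.8, 1.0], [0.6, -0.0], [-0.1, -0.6], [-2.8, -3.8]]
[[0.52282228 0.16757941 0.        ]]
1 (np.float64(1.3020109359573422), array([11.08469138, -3.8144054 ]))
-1 (np.float64(1.312758114005291), array([-7.76598382, -2.5419687 ]))
good pred base [[573.4094123  209.16806123]]
```

```bash
python3 - <<'E'
from fit import *
q=down(.4908-np.pi/2)
env.release(); env.reach([g[0],g[1],.22],q)
env.movel([g[0],g[1],.066],velocity=.12,guard=6); st('down')
env.close_gripper(effort=30); env.hold(.2); st('closed')
env.movel([g[0],g[1],.29],velocity=.12); st('up')
sx,sy=.5226,.1681
env.reach([sx,sy,.29],q); st('over')
env.movel([sx,sy,.150],velocity=.1); env.hold(.3); st('pre')
a=snap('wrist','w2')['frame']; b=snap('scene','s2')['frame']
A=cv2.resize(a[0:400,160:480],(480,600)); B=cv2.resize(b[150:300,300:450-70],(320,600))
cv2.imwrite('pics/c.png',np.hstack([A,cv2.resize(b[170:290,335:399],(320,600),interpolation=cv2.INTER_CUBIC)])[:,:,::-1])
E
```

```text
down t 10.92 [ 0.5804 -0.1968  0.0667] F [-0.1 -0.3  0.1] gap 1.0 gf 0.0
closed t 11.57 [ 0.5802 -0.1968  0.0664] F [0.1 0.  3.6] gap 0.501 gf 30.8
up t 13.59 [ 0.5799 -0.1966  0.2894] F [-0.5  0.3 -0.6] gap 0.502 gf 30.6
over t 14.97 [0.5231 0.1672 0.2899] F [-0.5  0.4 -1.2] gap 0.504 gf 30.6
pre t 16.82 [0.5226 0.1681 0.1502] F [ 0.1 -0.9 -0.7] gap 0.509 gf 30.6
```

View pics/c.png

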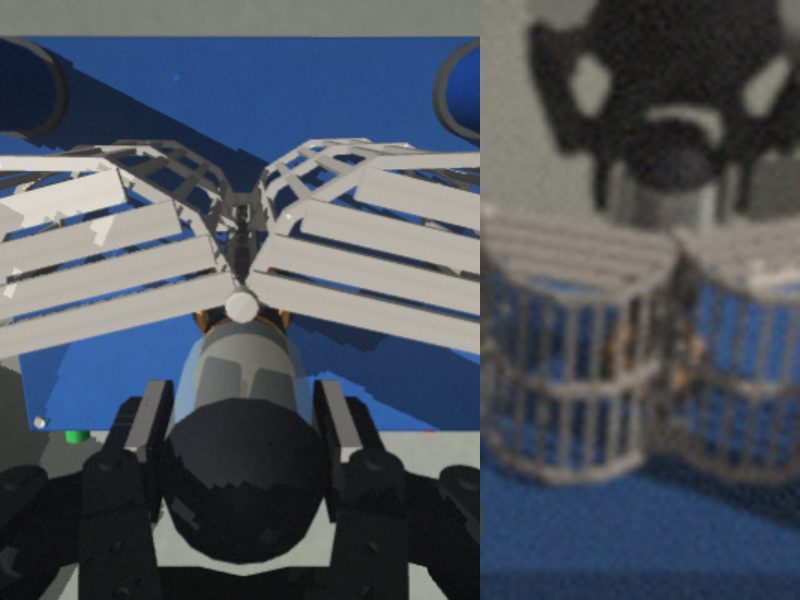

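The valve hangs upright and is centred left-right over the socket, whose brass rim shows behind it at about (240,320) in the crop. I'll lower it with a force guard.

```bash
python3 - <<'E'
from fit import *
sx,sy=.5226,.1681
print(env.movel([sx,sy,.122],velocity=.04,guard=5)); st('a')
E
```

```text
False
a t 17.77 [0.5226 0.1682 0.122 ] F [ 0.5  1.9 -2.1] gap 0.503 gf 30.7
```

```bash
python3 - <<'E'
from fit import *
sx,sy=.5226,.1681
print(env.movel([sx,sy,.111],velocity=.015,guard=5)); st('b'); env.hold(.2); s=st('c')
snap('wrist','w3')
E
```

```text
True
b t 18.29 [0.5231 0.1682 0.1153] F [0.6 0.  3.6] gap 0.5 gf 31.1
c t 18.49 [0.5231 0.1682 0.1153] F [ 1.1 -0.4  5.4] gap 0.498 gf 31.2
```

```bash
python3 - <<'E'
from fit import *
import fit
fit.ch=np.array([.56402701,.13290708,.49077184]); c2=fit.ch
sx,sy=.5226,.1681
env.release(); env.hold(.1); st('rel')
env.movel([sx,sy,.25],velocity=.12)
q=down(.4908-np.pi/2)
env.reach(C(c2,[-.06,.05,.30])[0],q); snap('wrist','w4'); env.close_gripper()
def P(th,s,off,z=.150): return hp(th,s,r=.101,t=off,z=z)
for s in(1,-1):
    env.reach(P(1.3,s,.042,.22),q)
    env.movel(P(1.3,s,.042),velocity=.12,guard=8); st('low')
    for th in(1.25,1.05,.85,.65,.45,.25): env.movel(P(th,s,.021),velocity=.12)
    st('pushed')
    env.movel(P(.45,s,.045),velocity=.12); env.movel(P(.45,s,.045,.22),velocity=.15)
env.reach(C(c2,[-.09,.05,.30])[0],q); snap('wrist','w5'); st('end')
a=cv2.imread('pics/w4.png')[:300,150:490]; b=cv2.imread('pics/w5.png')[:300,150:490]
cv2.imwrite('pics/d.png',np.hstack([a,b]))
E
```

```text
rel t 19.13 [0.5227 0.1685 0.1149] F [-0.5  0.3  0.3] gap 1.002 gf 0.0
low t 23.03 [0.5229 0.2902 0.1512] F [-0.6  0.3  0.4] gap 0.004 gf 0.0
pushed t 25.02 [0.4587 0.1848 0.1501] F [0.3 1.  0.1] gap -0.002 gf 0.0
low t 27.75 [0.6249 0.0993 0.151 ] F [-0.6 -0.2  0.5] gap 0.0 gf 0.0
pushed t 29.74 [0.5018 0.1046 0.1502] F [ 0.  -0.3  1.7] gap -0.004 gf 0.0
end t 31.5 [0.4612 0.1342 0.2984] F [-0.2 -0.5 -0.3] gap -0.0 gf 0.0
```

View pics/d.png

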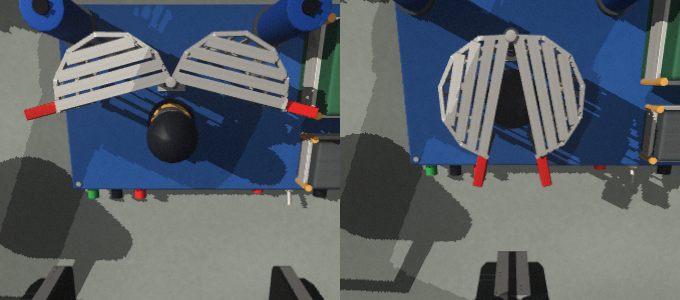

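Left crop: the valve stands upright in the socket. Right crop: both halves are at about 0.25 rad, with tabs near (481,170) and (543,170). I'll pinch them together now.

```bash
python3 - <<'E'
from fit import *
c2=np.array([.56402701,.13290708,.49077184]); q=down(.4908-np.pi/2)
X=C(c2,[-.080,.05,0])[0]; at=lambda z:[X[0],X[1],z]
env.release(); env.reach(at(.23),q); print(env.movel(at(.147),velocity=.1,guard=8)); st('low')
env.close_gripper(effort=40); env.hold(.4); st('pinch')
env.release(); env.hold(.1); env.movel(at(.24),velocity=.12); 
env.reach(C(c2,[-.11,.05,.30])[0],q); env.hold(.3); snap('wrist','w6'); b=snap('scene','s6')['frame'][:,:,::-1]; st('end')
a=cv2.resize(cv2.imread('pics/w6.png')[0:200,220:420],(400,400),interpolation=cv2.INTER_CUBIC)
cv2.imwrite('pics/e.png',np.hstack([a,cv2.resize(b[150:270,190:310+100][:, 0:220],(400,218)) if 0 else cv2.resize(b[140:300,190:430],(400,400))]))
E
```

```text
False
low t 33.65 [0.4703 0.1393 0.1477] F [ 0.3  0.3 -0.2] gap 0.999 gf 0.0
pinch t 34.69 [0.4694 0.14   0.1472] F [-4.   4.8  4.1] gap 0.166 gf 41.4
end t 37.17 [0.4434 0.1252 0.2995] F [ 0.  -0.1 -0.1] gap 1.001 gf 0.0
```

View pics/e.png

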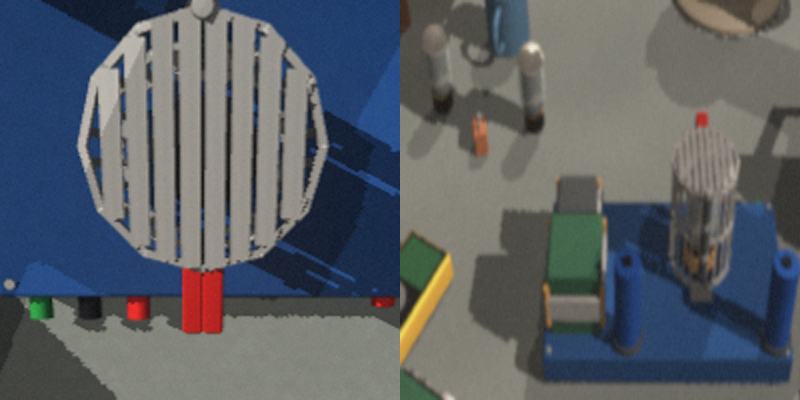

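The tabs meet face to face at (202,300) in the left crop, the valve is upright inside the shut guard, and the other valves and the crystal holder stand where they were. I'll hand it in.

```bash
python3 -c "
from h import *
print(job.hand_in()); st()"
```

```text
the job is handed in; nothing more can be done
None
the job is handed in; nothing more can be done
```

The good valve is upright and fully home in the socket, both guard halves are pinched shut with their tabs meeting, and the job was handed in at about 37 s with nothing else on the desk touched.

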